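# Open the repair tin in its brace block

## Task

Set the black repair tin down into the square pocket of the wooden brace block so that it sits fully home. With the block bracing it, unscrew the tight brass cap anticlockwise until its lugs let go, then lift it straight off and finish still holding the cap level over the open mouth, about 2 cm clear of it, with the tin left seated. Do not drop the cap, tip the tin over, or disturb the other things on the bench.

Things in the scene. Friction and masses are not known exactly. Their poses are not given: they have to be found in the camera images.
- tin_foot (a point): Black enamelled square tin, body 56 x 56 x 60 mm, about 0.4 kg, loose on the bench. This point: centre of its underside; z up, x and y square to its sides; red mark on the +x side. A round neck, 34 mm across, reaches 92 mm above this point. The tin may be carried by its cap or its body. Unbraced, it just turns along with the cap.
- tin_mouth (a point): Centre of the neck's top rim, 92 mm above tin_foot, same axes. A sprung cork pad in it stands 3 mm above the rim under the tight cap, 6 mm when free, and pushes the cap up with about 12 N. Three outward lugs on the neck hold the cap's three inner lugs. Turning the cap takes up to about 0.6 N m; it does not rise while turning.
- cap_center (a point): Centre of the brass lug cap, 52 mm across, 34 mm tall, 81 mm above tin_foot, rim 4 mm above the tin's shoulder. Its x (red bar on top) lies within 0.12 rad of the tin's x when tight. Turned anticlockwise seen from above it is locked to 0.65 rad past the tin's x, free from 0.75 to 1.3 (best 1.05), stopped at 1.35. Then it lifts straight up; its rim clears the neck after 28 mm.
- nest_floor (a point): Wooden brace block, 100 x 100 x 30 mm, fixed to the bench, with a square pocket in its top, 60 x 60 mm, 22 mm deep, edges bevelled 4 mm. This point: centre of the pocket's floor, 8 mm above the bench; x and y square to its sides. The tin fits any of four ways round, with up to 0.07 rad of play.
- block_center (a point): Bystander: polished steel bench block 70 x 70 x 22 mm, loose, the ring lies on top; this point is its centre.
- ring: Bystander: pewter Claddagh ring, 21 mm across, lying on the steel bench block; origin at the centre of its underside.
- mandrel: Bystander: boxwood ring mandrel, 220 mm long, 26 mm thick, lying on the bench; origin under its middle, x along it.
- brush: Bystander: brass polishing brush, 160 mm long, 25 mm tall, lying bristles up; origin under it near its middle, x along it.
Things that resemble listed ones, but are neither listed nor needed, are in the scene too. Leave any green or orange look-alike of the part that bears cap_center alone.

How it is judged:
On the way, in this order (a step that is already met when the one before it is completed fails the run):
1. the tin sits fully home in the brace block's pocket with its cap still on (z of tin_foot in the frame of nest_floor below 0.004 m and horizontal distance between tin_foot and nest_floor below 0.006 m and angle between tin_foot's own z axis and vertical below 0.06 rad and z of cap_center in the frame of tin_mouth below -0.005 m), for 0.2 s.
2. the cap's lugs have let go and it has risen off them, the tin still seated (z of tin_foot in the frame of nest_floor below 0.004 m and horizontal distance between tin_foot and nest_floor below 0.006 m and z of cap_center in the frame of tin_mouth above 0.001 m), for 0.05 s.
At the end, for the whole second after the job is handed in: The tin is seated in the pocket (within 4 mm of its floor, 6 mm of centre, upright within 0.06 rad). The cap is held in the fingers, level within 0.2 rad, within 15 mm of the mouth's axis, its rim 7 to 45 mm above the neck's rim and touching nothing of the tin (z of tin_foot in the frame of nest_floor below 0.004 m and horizontal distance between tin_foot and nest_floor below 0.006 m and angle between tin_foot's own z axis and vertical below 0.06 rad and z of cap_center in the frame of tin_mouth between 0.024 and 0.062 m and horizontal distance between cap_center and tin_mouth below 0.015 m and angle between cap_center's own z axis and vertical below 0.2 rad and contact force between cap and the fingers above 2 N and contact force between cap and tin below 0.1 N); the arm keeps its last pose, push and grip.
It fails at once if the cap is dropped on the bench (contact force between cap and table above 0.3 N).
It fails at once if the tin is tipped over (angle between tin_foot's own z axis and vertical above 0.6 rad).
It fails at once if a bystander is disturbed (distance of any of block_center, ring, mandrel, brush from where it was at the start of the episode above 0.025 m).
It also fails if it takes over 45 s, if anything falls off the work surface, if the arm or the gripper's body presses on something with over 40 N, if the wrist force passes 120 N, or if a joint passes its speed limit or range.

## Robot

A 7-joint arm with a two-finger parallel gripper is mounted at the origin on the work surface. World frame = base frame: x ahead of the robot, y to its left, z up, the work surface at z = 0. Lengths are in m, angles in rad, forces in N, time in s.
With the tool pointing down it reaches from about 0.35 to 0.9 m from the base axis. Payload 19.9 kg.
Tool frame: the origin (TCP) lies at the very end of the fingers, on their centre line; the grasp point (between the pads) lies 19 mm behind it; z points along the fingers, y is the line along which they close (so a half turn about z gives the same grasp; the last joint's range is limited). The gripper opens to 85 mm and grips with 20 to 120 N. Pads are 22 mm wide; open, the fingers measure 114 mm over their backs; the gripper's body (76 mm by 85 mm) begins 54 mm behind the grasp point. The pads swing forward as they close: fully open they stand 13 mm farther back than shut.
Start: joints at [-1.296, 0.417, -0.01, 1.614, 0.005, 1.111, -0.053], TCP at [0.194, 0.594, 0.231] pointing down, gripper open.
Joint ranges: [-2.81, 2.81], [-0.39, 2.02], [-1.27, 1.25], [0.06, 2.57], [-1.19, 4.33], [0.19, 2], [-2.82, 2.82]. Speed limits (rad/s): [1.89, 1.89, 2.39, 2.39, 3.01, 3.01, 3.01].

## Interface

Orientations are given as a unit quaternion [w, x, y, z].
In Python, from plant import r gives the robot as it stands. The module is installed in compiled form; this text tells all that it offers.
- The arm moves only by the shell command python3 -m jog 'ROWS' [FORCE]. ROWS is JSON, a list of rows, each an object of numbers: "rx", "ry", "rz": the turn, a rotation vector about the tool's x, y, z normalised to -1 to 1, where 1 is 0.5 rad; "x", "y", "z": the shift along the tool's x, y, z normalised to -1 to 1, where 1 is 0.03 m; "fingers": the closure, from 0 (fully open) to 1 (shut). In form: [{"rx": .., "ry": .., "rz": .., "x": .., "y": .., "z": .., "fingers": ..}, ...]. A call has 1 to 12 rows; each row shifts and turns the commanded pose from where the row before left it, along the tool's axes as they then stand; what a row does not reach is not made up. A row lasts 1/10 s, in which the tool goes at most 50 mm and 8.59 degrees, less where a joint would pass 70% of its speed; a pose out of reach is approached as far as the arm can. A call with a number of a shift or a turn outside -1 to 1 is refused whole. A call with a gripper value outside its range is refused whole. The fingers move at their own pace and stop on an object; FORCE is the grip in N (left out, the last holds). Time passes only in rows, so rows that do not move let the fingers close. It gives the time, the measured TCP pose, the force, the opening and the grip force at its end, in the units of the state.
- r.state(): the state, without advancing time (a new reading comes with each control period).
- r.get_image(name): name is "scene" or "top" or "wrist"; returns the picture (384x512x3 uint8, red, green, blue); there is no depth.
- r.get_calibration(name): a dict with "fx", "fy", "cx", "cy" (pixels), "rvec" (rotation vector, rad) and "tvec" (3), from world to camera coordinates, as OpenCV has them. Camera axes: x right, y down, z forward; pixel columns grow to the right and rows downward; lengths in m; the calibration is good to about 2 mm. The wrist camera is an equidistant fisheye: a pixel r from the principal point sees the ray r / f radians off the axis. A picture is of the moment at which its call begins: read the wrist's pose just before it. get_calibration takes no time and is no camera call; for the wrist camera it gives the pose at the moment of the call.
- r.job_done(): hands the job in; it is judged then, once.
Trained networks look in the newest picture that a camera, given by its name, has taken for a name from the list of things; names that differ only in an ending like _2 or _b are one class to them, and where a whole thing is asked for, a point or a joint stands for the part that bears it (a point fixed in the world has none). Each returns a list of dicts, best first, with "conf" (0 to 1); they miss things now and then, are a little off and sometimes report something else, mostly with a low value. They report only what shows in the picture. A call takes as long as a camera call. They do not tell look-alikes from the thing itself.
- r.look_for(camera, target): "at" ([x, y, z] in m, in the coordinates of the camera as it stood for that picture, good to about 4 mm: the middle of the surface that is visible of it).
- r.trace(camera, target): "region" (384x512 bool, what is visible of it).
The state is a dict: "time": time; "joint_positions": joint angles; "joint_vel": joint speeds; "joint_efforts": joint torques, N m; "ee_pos": TCP position; "ee_rot": TCP orientation; "ft_force": force on the tool from outside, world axes, zero at the start; "moment": the same for the moment, N m; "grip_width": finger opening in m; "gripper_force": force on a finger pad.
Only numpy, scipy, OpenCV 4.12 (cv2) and the standard library are available. Lean on these libraries where they do the work, as an engineer would, in place of code of your own. Each camera call takes 0.05 s, during which the arm holds its last target. There are 200 camera calls.

## Working session

There is one attempt and no reset: what is moved stays moved. The work goes in short steps, Python scripts to look and compute and a shell command to move; the robot and the scene stay as the last step left them, time stands still between calls to the robot, and variables do not carry over. Pictures are saved under pics/ and viewed, at most 11 in all, crops included, and the job is handed in when it is done.

```bash
mkdir -p pics; cat > h.py <<'E'
import numpy as np, cv2
from scipy.spatial.transform import Rotation as R
from plant import r
def cam2w(c,p):
    k=r.get_calibration(c); M=R.from_rotvec(np.ravel(k["rvec"])); return M.inv().apply(np.array(p)-np.ravel(k["tvec"]))
def ray(c,u,v):
    k=r.get_calibration(c); x=(u-k["cx"])/k["fx"]; y=(v-k["cy"])/k["fy"]
    if c=="wrist":
        t=np.hypot(x,y); d=np.array([np.sin(t)*x/max(t,1e-9),np.sin(t)*y/max(t,1e-9),np.cos(t)])
    else: d=np.array([x,y,1.])
    M=R.from_rotvec(np.ravel(k["rvec"])).inv(); return M.apply(-np.ravel(k["tvec"])), M.apply(d)
def atz(c,u,v,z):
    o,d=ray(c,u,v); return o+d*(z-o[2])/d[2]
def save(c,n,crop=None,s=1):
    im=r.get_image(c)[:,:,::-1]
    if crop: im=im[crop[1]:crop[3],crop[0]:crop[2]]
    cv2.imwrite("pics/"+n,cv2.resize(im,None,fx=s,fy=s,interpolation=cv2.INTER_CUBIC))
def st():
    s=r.state(); print(round(s["time"],2),np.round(s["ee_pos"],4),"tool x",np.round(R.from_quat(np.roll(s["ee_rot"],-1)).as_matrix()[:,0],3),"z",np.round(R.from_quat(np.roll(s["ee_rot"],-1)).as_matrix()[:,2],3),"F",np.round(s["ft_force"],1),"w",s["grip_width"],"g",s["gripper_force"],"j7",np.round(s["joint_positions"],2))
E
python3 - <<'E'
from h import *
np.set_printoptions(suppress=True)
st()
save("top","top.png",None,1.5);save("scene","scene.png",None,1.5)
for c in ("top","scene"):
  for t in ("tin_foot","cap_center","nest_floor","block_center","ring","mandrel","brush"):
    for d in r.look_for(c,t)[:3]: print(c,t,round(d["conf"],2),np.round(cam2w(c,d["at"]),3))
E
```

```text
0.0 [0.194  0.5938 0.2306] tool x [-0.951  0.311 -0.   ] z [-0.    -0.001 -1.   ] F [-0.5 -0.1  0.3] w 0.08576082783538855 g 0.0 j7 [-1.3   0.42 -0.01  1.61  0.    1.11 -0.05]
top tin_foot 0.45 [ 0.474 -0.194  0.057]
top cap_center 0.71 [ 0.524 -0.109  0.038]
top cap_center 0.62 [ 0.498 -0.309  0.036]
top cap_center 0.5 [ 0.479 -0.213  0.097]
top nest_floor 0.9 [0.507 0.203 0.03 ]
top block_center 0.55 [ 0.696 -0.007  0.021]
top mandrel 0.66 [ 0.696 -0.005  0.019]
top mandrel 0.62 [0.467 0.419 0.021]
top brush 0.75 [ 0.557 -0.441  0.015]
scene tin_foot 0.59 [ 0.506 -0.191  0.04 ]
scene cap_center 0.91 [ 0.492 -0.201  0.095]
scene cap_center 0.89 [ 0.539 -0.104  0.027]
scene cap_center 0.73 [ 0.51 -0.3   0.03]
scene nest_floor 0.91 [0.512 0.211 0.03 ]
scene block_center 0.72 [ 0.706 -0.002  0.027]
scene mandrel 0.94 [0.482 0.432 0.019]
scene brush 0.83 [ 0.569 -0.441  0.01 ]
scene brush 0.6 [ 0.503 -0.192  0.037]
```

View pics/top.png

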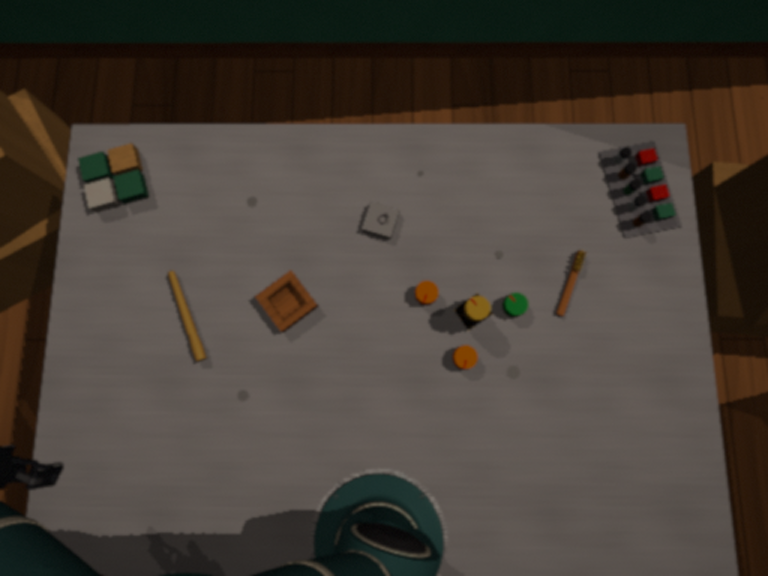

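View pics/scene.png

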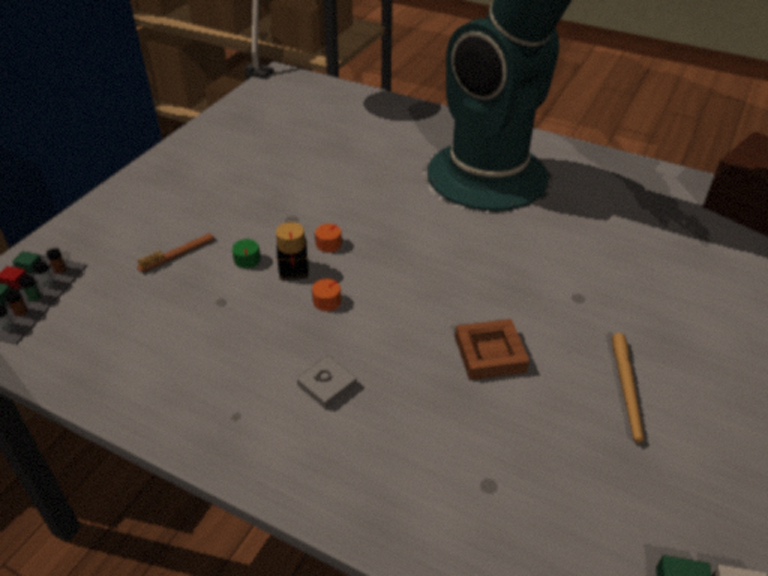

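The top view shows the tin with its yellow cap at about (476,308), in 1.5x pixels. The brace block is at (286,301), with green and orange look-alike caps around the tin. Next I go over the block for a close look.

```bash
python3 -m jog '[{"x":-1,"y":-0.66},{"x":-1,"y":-0.66},{"x":-1,"y":-0.66},{"x":-1,"y":-0.66},{"x":-1,"y":-0.66},{"x":-1,"y":-0.66},{"x":-1,"y":-0.66},{"x":-1,"y":-0.66},{"x":-1,"y":-0.66},{"x":-1,"y":-0.66},{"x":-1,"y":-0.66},{"x":-1,"y":-0.66}]' 60
python3 - <<'E'
from h import *
st()
k=r.get_calibration("wrist");print(k["fx"],cam2w("wrist",[0,0,0]),cam2w("wrist",[0,0,1])-cam2w("wrist",[0,0,0]))
save("wrist","w1.png",None,1.5)
for d in r.look_for("wrist","nest_floor")[:3]: print(d["conf"],np.round(cam2w("wrist",d["at"]),4))
E
```

```text
0.8 [0.1941 0.5941 0.2313] tool x [-0.951  0.311 -0.   ] z [ 0. -0. -1.] F [-0.6  0.5 -0.1] w 0.08552173388737815 g 0.0 j7 [-1.3   0.42 -0.01  1.61  0.    1.11 -0.05]
297.3186396354542 [0.12039644 0.61753451 0.37402773] [ 0.28266225 -0.09206271 -0.95479134]
0.57 [0.4782 0.2004 0.0224]
0.25 [ 0.4692 -0.188   0.0372]invalid input at $[0]: expected keys rx, ry, rz, x, y, z, fingers
```

View pics/w1.png

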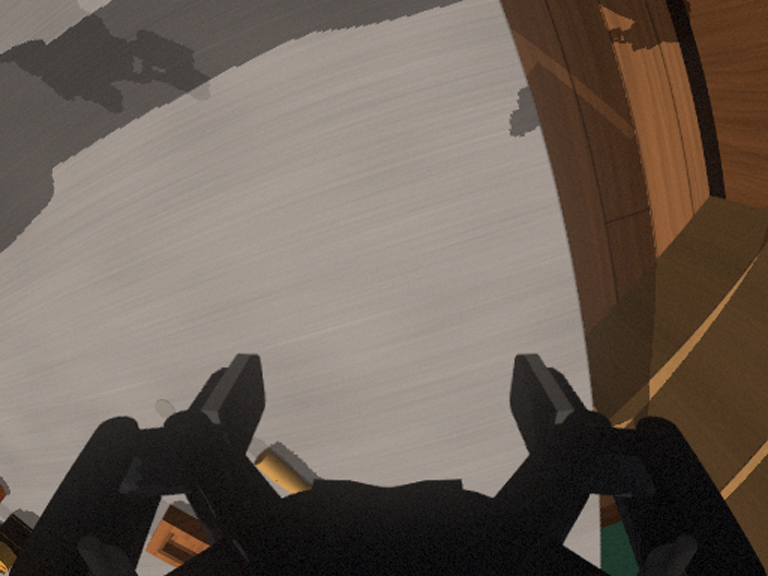

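All seven keys are required in each row, so nothing moved. The wrist view shows only bare bench between the fingers, with the block at its lower-left edge.

```bash
python3 -m jog '[{"rx":0,"ry":0,"rz":0,"x":-1,"y":-0.66,"z":0,"fingers":0},{"rx":0,"ry":0,"rz":0,"x":-1,"y":-0.66,"z":0,"fingers":0},{"rx":0,"ry":0,"rz":0,"x":-1,"y":-0.66,"z":0,"fingers":0},{"rx":0,"ry":0,"rz":0,"x":-1,"y":-0.66,"z":0,"fingers":0},{"rx":0,"ry":0,"rz":0,"x":-1,"y":-0.66,"z":0,"fingers":0},{"rx":0,"ry":0,"rz":0,"x":-1,"y":-0.66,"z":0,"fingers":0},{"rx":0,"ry":0,"rz":0,"x":-1,"y":-0.66,"z":0,"fingers":0},{"rx":0,"ry":0,"rz":0,"x":-1,"y":-0.66,"z":0,"fingers":0},{"rx":0,"ry":0,"rz":0,"x":-1,"y":-0.66,"z":0,"fingers":0},{"rx":0,"ry":0,"rz":0,"x":-1,"y":-0.66,"z":0,"fingers":0},{"rx":0,"ry":0,"rz":0,"x":-1,"y":-0.66,"z":0,"fingers":0},{"rx":0,"ry":0,"rz":0,"x":-1,"y":-0.66,"z":0,"fingers":0}]' 60
python3 - <<'E'
from h import *
st()
save("wrist","w2.png",None,1.5)
k=r.get_calibration("wrist");print(k["cx"],k["cy"])
for d in r.look_for("wrist","nest_floor")[:2]: print(d["conf"],np.round(cam2w("wrist",d["at"]),4))
E
```

```text
time: 2.1
ee_pos: [0.4633, 0.2552, 0.2315]
ee_rot: [0.0, 0.157, 0.988, 0.0]
ft_force: [0.6, 1.2, 0.6]
grip_width: 0.0851
gripper_force: 0.0
2.1 [0.4633 0.2552 0.2315] tool x [-0.951  0.31  -0.   ] z [ 0.  0. -1.] F [0.6 1.2 0.6] w 0.08511160099829779 g 0.0 j7 [-0.73  0.25  0.2   1.86 -0.06  1.04  0.75]
257.853716832016 184.98453523630124
0.64 [0.5069 0.203  0.0307]
```

View pics/w2.png

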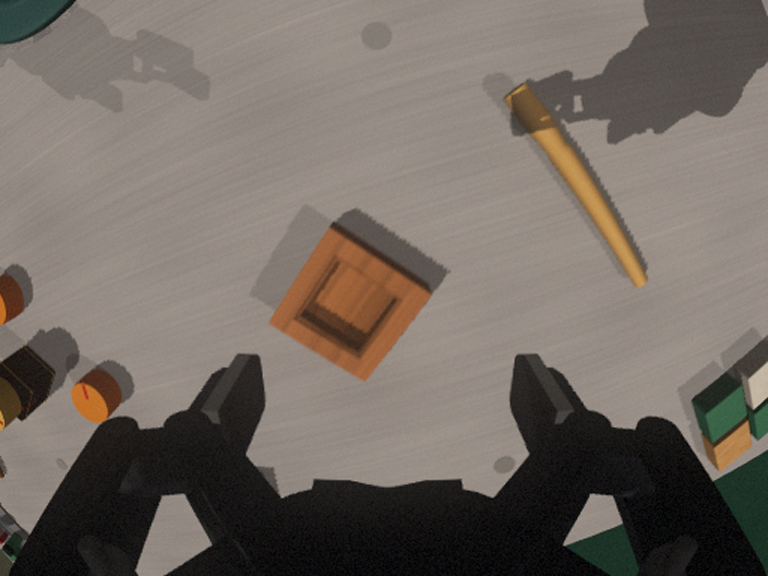

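The block's outer top corners are at about (271,324), (334,226), (430,292) and (364,380) in the 1.5x picture, and it looks unobstructed. Now I compute its pose and go over to the tin.

```bash
python3 - <<'E'
from h import *
# block corners from the current wrist pose (same pose as w2)
P=np.array([atz("wrist",u/1.5,v/1.5,.03)[:2] for u,v in ((271,324),(334,226),(430,292),(364,380))])
print(P.round(4),P.mean(0).round(4))
for i in range(4):
    e=P[(i+1)%4]-P[i]; print(np.hypot(*e).round(4), (np.arctan2(e[1],e[0])%(np.pi/2)).round(3))
E
python3 -m jog '[{"rx":0,"ry":0,"rz":0,"x":-0.44,"y":-1,"z":0,"fingers":0},{"rx":0,"ry":0,"rz":0,"x":-0.44,"y":-1,"z":0,"fingers":0},{"rx":0,"ry":0,"rz":0,"x":-0.44,"y":-1,"z":0,"fingers":0},{"rx":0,"ry":0,"rz":0,"x":-0.44,"y":-1,"z":0,"fingers":0},{"rx":0,"ry":0,"rz":0,"x":-0.44,"y":-1,"z":0,"fingers":0},{"rx":0,"ry":0,"rz":0,"x":-0.44,"y":-1,"z":0,"fingers":0},{"rx":0,"ry":0,"rz":0,"x":-0.44,"y":-1,"z":0,"fingers":0},{"rx":0,"ry":0,"rz":0,"x":-0.44,"y":-1,"z":0,"fingers":0},{"rx":0,"ry":0,"rz":0,"x":-0.44,"y":-1,"z":0,"fingers":0},{"rx":0,"ry":0,"rz":0,"x":-0.44,"y":-1,"z":0,"fingers":0},{"rx":0,"ry":0,"rz":0,"x":-0.44,"y":-1,"z":0,"fingers":0},{"rx":0,"ry":0,"rz":0,"x":-0.44,"y":-1,"z":0,"fingers":0}]'
python3 - <<'E'
from h import *
st()
save("wrist","w3.png",None,1.5)
for t in ("cap_center","tin_foot"):
  for d in r.look_for("wrist",t)[:4]: print(t,d["conf"],np.round(cam2w("wrist",d["at"]),4))
E
```

```text
[[0.5018 0.1346]
 [0.4401 0.2162]
 [0.5166 0.2719]
 [0.5778 0.1928]] [0.5091 0.2039]
0.1023 0.647
0.0946 0.629
0.1 0.658
0.0957 0.654
time: 3.4
ee_pos: [0.5014, -0.1357, 0.2315]
ee_rot: [0.0, 0.157, 0.988, 0.0]
ft_force: [0.9, 0.9, -0.5]
grip_width: 0.0854
gripper_force: 0.0
3.4 [ 0.5014 -0.1357  0.2315] tool x [-0.951  0.31  -0.   ] z [ 0.  0. -1.] F [ 0.9  0.9 -0.5] w 0.08539253946956529 g 0.0 j7 [-0.19  0.24  0.46  1.89 -0.13  1.04  1.58]
cap_center 0.98 [ 0.4768 -0.2059  0.0934]
cap_center 0.97 [ 0.5245 -0.1064  0.0336]
cap_center 0.84 [ 0.3825 -0.1878  0.0335]
cap_center 0.57 [ 0.4637 -0.1901  0.0548]
tin_foot 0.68 [ 0.4672 -0.1889  0.0593]
```

View pics/w3.png

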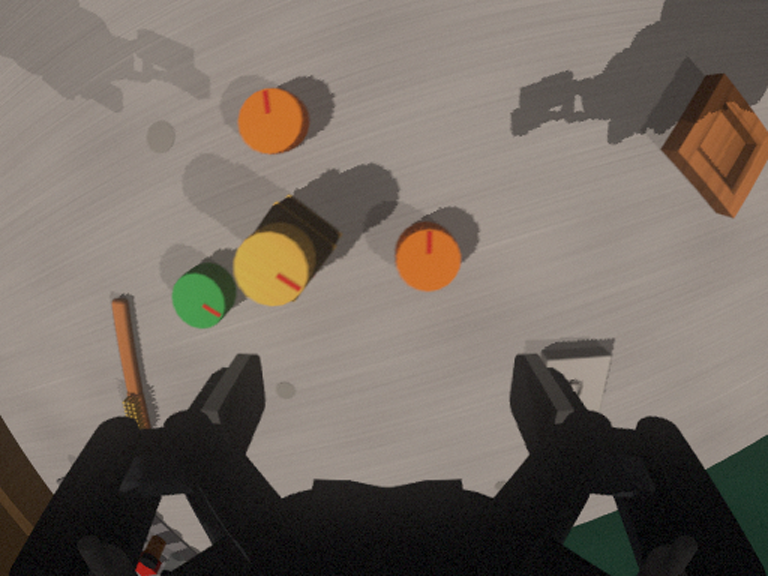

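The tight yellow cap's disc is centred at about (272,268) with its red bar pointing to (299,289). The tin's shoulder corners show at (290,197) and (338,237), and the green look-alike is close by at lower left.

```bash
python3 - <<'E'
from h import *
a=lambda u,v,z: atz("wrist",u/1.5,v/1.5,z)[:2]
reg=max(r.trace("wrist","cap_center"),key=lambda d:d["region"][int(268/1.5),int(272/1.5)]*1.0+d["conf"]*.1)["region"]
ys,xs=np.nonzero(reg); print("reg",xs.mean()*1.5,ys.mean()*1.5,len(xs))
c=a(272,268,.098); print("cap",c)
e=np.array([a(272+37*np.cos(t),268+37*np.sin(t),.098) for t in np.linspace(0,6.28,9)]); print("R",np.linalg.norm(e-c,axis=1).round(4))
b=a(299,289,.098)-a(278,276,.098); print("bar",np.degrees(np.arctan2(b[1],b[0])), np.degrees(np.arctan2(*(a(299,289,.098)-c)[::-1])))
P,Q=a(290,197,.06),a(338,237,.06); d=Q-P; print("edge",P,Q,np.hypot(*d),np.degrees(np.arctan2(d[1],d[0])))
n=np.array([d[1],-d[0]])/np.hypot(*d)
for s in(1,-1): print("tin ctr",(P+Q)/2+s*n*.028)
print("green",a(203,297,.034),"or",a(429,257,.034),a(272,120,.034))
# find dark body edges
im=r.get_image("wrist"); 
print(np.degrees(np.arctan2(.310,-.951)))
E
```

```text
reg 275.59032258064514 262.88 2325
cap [ 0.47948381 -0.20790389]
R [0.025  0.0246 0.0261 0.0273 0.0261 0.0245 0.0249 0.0255 0.025 ]
bar 38.57297896345393 32.07778469208102
edge [ 0.44151908 -0.18886095] [ 0.48043167 -0.16572367] 0.045271660085907134 30.735554668296267
tin ctr [ 0.47528551 -0.2013593 ]
tin ctr [ 0.44666523 -0.15322532]
green [ 0.49564278 -0.29993764] or [ 0.52246217 -0.10733195] [ 0.3811708  -0.18837198]
161.9454475384794
```

```bash
python3 -m jog '[{"rx":0,"ry":0,"rz":0,"x":0,"y":-0.83,"z":0.6,"fingers":0},{"rx":0,"ry":0,"rz":0,"x":0,"y":-0.83,"z":0.6,"fingers":0},{"rx":0,"ry":0,"rz":0,"x":0,"y":-0.83,"z":0.6,"fingers":0},{"rx":0,"ry":0,"rz":0,"x":0,"y":0,"z":0,"fingers":0}]'
python3 - <<'E'
from h import *
st()
for d in r.look_for("wrist","cap_center")[:4]: print(d["conf"],np.round(cam2w("wrist",d["at"]),4))
save("wrist","w4.png",(130,90,380,290),3)
E
```

```text
time: 4.05
ee_pos: [0.4762, -0.2071, 0.1756]
ee_rot: [-0.001, 0.158, 0.987, -0.0]
ft_force: [0.5, -0.1, 1.3]
grip_width: 0.0851
gripper_force: 0.0
4.05 [ 0.4762 -0.2071  0.1756] tool x [-0.95   0.313  0.003] z [-0.003  0.    -1.   ] F [ 0.5 -0.1  1.3] w 0.08512793951734164 g 0.0 j7 [-0.06  0.32  0.49  1.94 -0.19  0.92  1.77]
0.95 [ 0.4986 -0.1753 -0.0208]
0.78 [ 0.4721 -0.3671 -0.0205]
0.68 [ 0.4557 -0.2752  0.0395]
0.64 [ 0.3589 -0.2578 -0.0204]
```

View pics/w4.png

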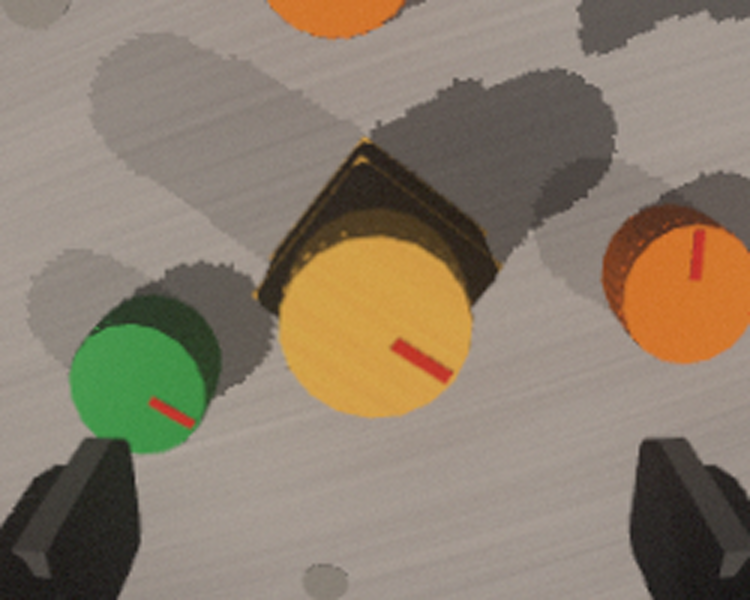

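Seen close, the cap disc is centred at about crop (375,327), with its bar running from (393,343) to (451,379). The tin's far shoulder corner is at (362,160) and its base corners are at about (365,140), (255,295) and (498,268).

```bash
python3 - <<'E'
from h import *
a=lambda u,v,z: atz("wrist",130+(u+.5)/3-.5,90+(v+.5)/3-.5,z)[:2]
ang=lambda d: np.degrees(np.arctan2(d[1],d[0])).round(1)
c=a(375,327,.098); print("cap",c, "bar",ang(a(451,379,.098)-a(393,343,.098)),ang(a(451,379,.098)-c))
for z in (0,.06):
  for f in ((365,140),(362,160)):
    F,L,Q=a(*f,z),a(255,295,z),a(498,268,z); print(z,F,"L",np.hypot(*(L-F)).round(4),ang(L-F),"R",np.hypot(*(Q-F)).round(4),ang(Q-F), "mid",(L+Q)/2)
F=a(362,160,.06); print("c-F",c-F,np.hypot(*(c-F)),ang(c-F)-45)
F=a(365,140,0); print("c-F",c-F,np.hypot(*(c-F)),ang(c-F)-45)
E
```

```text
cap [ 0.48027762 -0.20884792] bar 38.3 35.7
0 [ 0.44461293 -0.20191218] L 0.0723 -53.7 R 0.0691 27.9 mid [ 0.49654713 -0.21489077]
0 [ 0.45124143 -0.20525127] L 0.0657 -56.7 R 0.0651 33.2 mid [ 0.49654713 -0.21489077]
0.06 [ 0.4371122  -0.19811379] L 0.0587 -53.7 R 0.0562 27.9 mid [ 0.47931111 -0.20865948]
0.06 [ 0.44249816 -0.20082695] L 0.0534 -56.7 R 0.0529 33.2 mid [ 0.47931111 -0.20865948]
c-F [ 0.03777946 -0.00802097] 0.038621538407293286 -57.0
c-F [ 0.03566469 -0.00693573] 0.036332829745427224 -56.0
```

```bash
python3 -m jog '[{"rx":0,"ry":0,"rz":0,"x":-0.12,"y":0,"z":0.9,"fingers":0},{"rx":0,"ry":0,"rz":0,"x":0,"y":0,"z":0.9,"fingers":0},{"rx":0,"ry":0,"rz":0,"x":0,"y":0,"z":0.9,"fingers":0},{"rx":0,"ry":0,"rz":0,"x":0,"y":0,"z":0.7,"fingers":0},{"rx":0,"ry":0,"rz":0,"x":0,"y":0,"z":0.3,"fingers":0},{"rx":0,"ry":0,"rz":0,"x":0,"y":0,"z":0,"fingers":0}]'
python3 -m jog '[{"rx":0,"ry":0,"rz":0,"x":0,"y":0,"z":0,"fingers":1},{"rx":0,"ry":0,"rz":0,"x":0,"y":0,"z":0,"fingers":1},{"rx":0,"ry":0,"rz":0,"x":0,"y":0,"z":0,"fingers":1},{"rx":0,"ry":0,"rz":0,"x":0,"y":0,"z":0,"fingers":1},{"rx":0,"ry":0,"rz":0,"x":0,"y":0,"z":0,"fingers":1},{"rx":0,"ry":0,"rz":0,"x":0,"y":0,"z":0,"fingers":1}]' 90
```

```text
time: 4.75
ee_pos: [0.4818, -0.206, 0.0661]
ee_rot: [-0.0, 0.157, 0.988, 0.0]
ft_force: [0.2, 0.2, 0.7]
grip_width: 0.0853
gripper_force: 0.0
time: 5.35
ee_pos: [0.4822, -0.208, 0.0676]
ee_rot: [0.001, 0.158, 0.988, -0.0]
ft_force: [-2.9, -3.4, 9.1]
grip_width: 0.0494
gripper_force: 91.3
```

```bash
python3 -m jog '[{"rx":0,"ry":0,"rz":0,"x":0,"y":0,"z":-0.4,"fingers":1},{"rx":0,"ry":0,"rz":0,"x":0,"y":0,"z":-0.8,"fingers":1},{"rx":0,"ry":0,"rz":0,"x":0,"y":0,"z":-1,"fingers":1},{"rx":0,"ry":0,"rz":0,"x":0,"y":0,"z":-0.8,"fingers":1},{"rx":0,"ry":0,"rz":0,"x":0,"y":0,"z":-0.3,"fingers":1},{"rx":0,"ry":0,"rz":0,"x":0,"y":0,"z":0,"fingers":1}]'
python3 - <<'E'
from h import *
st()
save("wrist","w5.png",(130,90,380,290),3)
E
```

```text
time: 5.95
ee_pos: [0.482, -0.207, 0.1665]
ee_rot: [0.001, 0.157, 0.988, 0.0]
ft_force: [-0.0, -0.3, -5.1]
grip_width: 0.0489
gripper_force: 94.6
5.95 [ 0.482  -0.207   0.1665] tool x [-0.951  0.31  -0.002] z [ 0.002 -0.    -1.   ] F [-0.  -0.3 -5.1] w 0.048861414882497095 g 94.56899924649406 j7 [-0.06  0.34  0.49  1.94 -0.2   0.9   1.79]
```

View pics/w5.png

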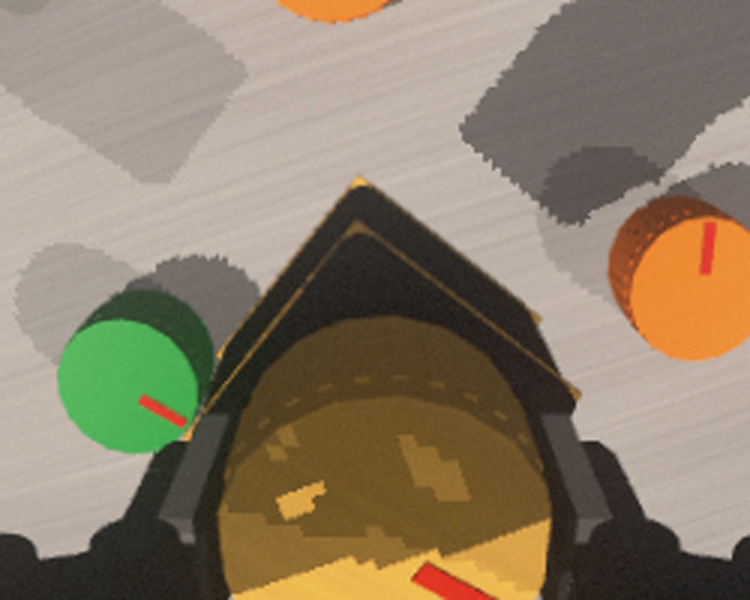

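The tin hangs level in the fingers. Its shoulder corners are at crop (358,228), (187,437) and (578,396), and its base corners at (360,183), (220,355) and (540,320).

```bash
python3 - <<'E'
from h import *
a=lambda p,z: atz("wrist",130+(p[0]+.5)/3-.5,90+(p[1]+.5)/3-.5,z)[:2]
ang=lambda d: np.degrees(np.arctan2(d[1],d[0])).round(1)
s=r.state(); M=R.from_quat(np.roll(s["ee_rot"],-1)).as_matrix()
for z,(f,l,q) in ((s["ee_pos"][2]-.0676+.06,((358,228),(187,437),(578,396))),(s["ee_pos"][2]-.0676+.001,((360,183),(220,355),(540,320)))):
    F,L,Q=a(f,z),a(l,z),a(q,z); c=(L+Q)/2; d=np.r_[c-s["ee_pos"][:2],0]
    print("L",np.hypot(*(L-F)).round(4),ang(L-F)+90,"R",np.hypot(*(Q-F)).round(4),ang(Q-F),"diag",ang(Q-L)-45,np.hypot(*(Q-L)),"c",c,"tool xy off",(M.T@d).round(4))
E
```

```text
L 0.0527 32.8 R 0.052 33.7 diag 33.599999999999994 0.07467421849258704 c [ 0.47670072 -0.2066266 ] tool xy off [ 0.0045 -0.0013 -0.    ]
L 0.0571 32.6 R 0.0568 34.3 diag 33.599999999999994 0.08167742958283755 c [ 0.48232706 -0.20914649] tool xy off [-0.0016 -0.002  -0.    ]
```

```bash
python3 -m jog '[{"rx":0,"ry":0,"rz":0,"x":0.13,"y":0.5,"z":0,"fingers":1},{"rx":0,"ry":0,"rz":0,"x":0.25,"y":1,"z":0,"fingers":1},{"rx":0,"ry":0,"rz":0,"x":0.25,"y":1,"z":0,"fingers":1},{"rx":0,"ry":0,"rz":0,"x":0.25,"y":1,"z":0,"fingers":1},{"rx":0,"ry":0,"rz":0,"x":0.26,"y":1,"z":0,"fingers":1},{"rx":0,"ry":0,"rz":0,"x":0.26,"y":1,"z":0,"fingers":1},{"rx":0,"ry":0,"rz":0,"x":0.26,"y":1,"z":0,"fingers":1},{"rx":0,"ry":0,"rz":0,"x":0.26,"y":1,"z":0,"fingers":1},{"rx":0,"ry":0,"rz":0,"x":0.26,"y":1,"z":0,"fingers":1},{"rx":0,"ry":0,"rz":0,"x":0.26,"y":1,"z":0,"fingers":1},{"rx":0,"ry":0,"rz":0,"x":0.26,"y":1,"z":0,"fingers":1},{"rx":0,"ry":0,"rz":0,"x":0.26,"y":1,"z":0,"fingers":1}]'
python3 -m jog '[{"rx":0,"ry":0,"rz":0,"x":0.26,"y":1,"z":0,"fingers":1},{"rx":0,"ry":0,"rz":-0.06,"x":0.2,"y":0.6,"z":0.3,"fingers":1},{"rx":0,"ry":0,"rz":-0.06,"x":0.05,"y":0.2,"z":0.6,"fingers":1},{"rx":0,"ry":0,"rz":0,"x":0,"y":0,"z":0.5,"fingers":1},{"rx":0,"ry":0,"rz":0,"x":0,"y":0,"z":0,"fingers":1},{"rx":0,"ry":0,"rz":0,"x":0,"y":0,"z":0,"fingers":1}]'
python3 - <<'E'
from h import *
st()
save("wrist","w6.png",(100,60,400,285),2.6)
E
```

```text
time: 7.2
ee_pos: [0.5034, 0.1495, 0.1638]
ee_rot: [-0.001, 0.157, 0.988, -0.001]
ft_force: [-0.2, 0.8, -4.7]
grip_width: 0.0497
gripper_force: 94.4
time: 7.8
ee_pos: [0.506, 0.2038, 0.1226]
ee_rot: [-0.001, 0.128, 0.992, -0.001]
ft_force: [0.2, 0.3, -4.0]
grip_width: 0.0491
gripper_force: 94.5
7.8 [0.506  0.2038 0.1226] tool x [-0.967  0.253  0.001] z [-0.001 -0.001 -1.   ] F [ 0.2  0.3 -4. ] w 0.04908598259876738 g 94.46799238749009 j7 [-0.67  0.42  0.28  1.91 -0.16  0.83  1.01]
```

View pics/w6.png

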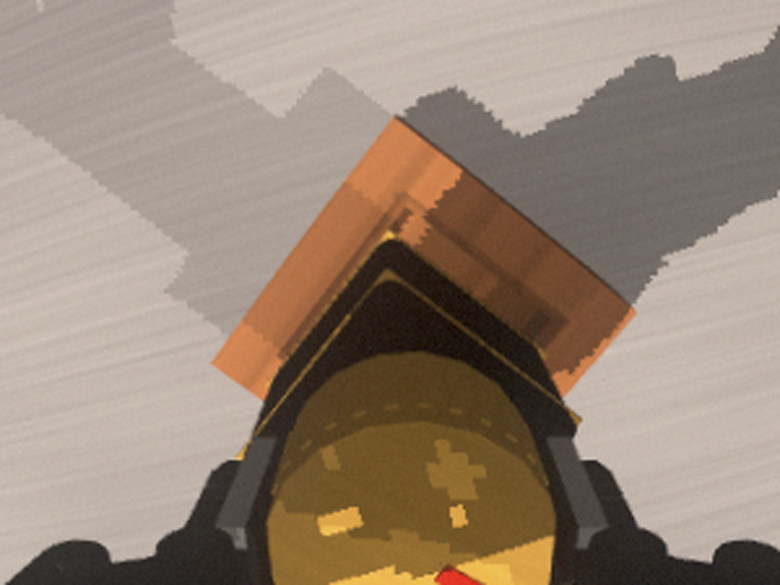

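The tin hangs over the block. The block's corners are at about (396,115), (212,362) and (635,310), and the tin's base far corner is at (389,233) with its base right corner near (541,350). The sides look parallel.

```bash
python3 - <<'E'
from h import *
a=lambda p,z: atz("wrist",100+(p[0]+.5)/2.6-.5,60+(p[1]+.5)/2.6-.5,z)[:2]
ang=lambda d: np.degrees(np.arctan2(d[1],d[0])).round(1)
s=r.state(); M=R.from_quat(np.roll(s["ee_rot"],-1)).as_matrix(); zf=s["ee_pos"][2]-.0676
def sq(f,l,q,z,h):
    F,L,Q=a(f,z),a(l,z),a(q,z); th=np.radians(np.mean([ang(L-F)+90,ang(Q-F)]))
    cF=F+h*np.array([np.cos(th)+np.sin(th),np.sin(th)-np.cos(th)])
    print("L",np.hypot(*(L-F)).round(4),ang(L-F)+90,"R",np.hypot(*(Q-F)).round(4),ang(Q-F),"diag",ang(Q-L)-45,"cF",cF,"cLQ",(L+Q)/2); return cF,(L+Q)/2
b=sq((396,115),(212,362),(635,310),.03,.05)
t=sq((389,233),(268,388),(541,350),zf,.028)
t2=sq((388,280),(243,458),(580,421),zf+.06,.028)
for bb,tt in((b[1],t[0]),(b[0],t[0]),(b[1],t2[0])): print("shift tool",(M.T@np.r_[bb-tt,0]).round(4))
E
```

```text
L 0.1004 37.4 R 0.099 37.1 diag 37.7 cF [0.50693165 0.20738699] cLQ [0.50683184 0.20694075]
L 0.0587 37.1 R 0.0556 37.4 diag 38.8 cF [0.50646567 0.20203604] cLQ [0.50704541 0.20083717]
L 0.0518 36.3 R 0.0517 38.2 diag 37.3 cF [0.50544149 0.20384278] cLQ [0.5018505  0.20431525]
shift tool [ 0.0009  0.0048 -0.    ]
shift tool [ 0.0009  0.0053 -0.    ]
shift tool [-0.0006  0.0033 -0.    ]
```

```bash
python3 -m jog '[{"rx":0,"ry":0,"rz":0,"x":0.01,"y":0.14,"z":0.4,"fingers":1},{"rx":0,"ry":0,"rz":0,"x":0,"y":0,"z":0.4,"fingers":1},{"rx":0,"ry":0,"rz":0,"x":0,"y":0,"z":0.2,"fingers":1},{"rx":0,"ry":0,"rz":0,"x":0,"y":0,"z":0.1,"fingers":1},{"rx":0,"ry":0,"rz":0,"x":0,"y":0,"z":0,"fingers":1}]'
python3 -m jog '[{"rx":0,"ry":0,"rz":0,"x":0,"y":0,"z":0.1,"fingers":1},{"rx":0,"ry":0,"rz":0,"x":0,"y":0,"z":0.1,"fingers":1},{"rx":0,"ry":0,"rz":0,"x":0,"y":0,"z":0.1,"fingers":1},{"rx":0,"ry":0,"rz":0,"x":0,"y":0,"z":0,"fingers":1}]'
```

```text
time: 8.35
ee_pos: [0.5068, 0.2085, 0.0898]
ee_rot: [-0.0, 0.128, 0.992, -0.0]
ft_force: [0.7, 0.8, -3.9]
grip_width: 0.0495
gripper_force: 94.6
time: 8.75
ee_pos: [0.5068, 0.2086, 0.0809]
ee_rot: [-0.0, 0.128, 0.992, -0.0]
ft_force: [0.3, 0.1, -3.6]
grip_width: 0.0497
gripper_force: 94.6
```

```bash
python3 -m jog '[{"rx":0,"ry":0,"rz":0,"x":0,"y":0,"z":0.1,"fingers":1},{"rx":0,"ry":0,"rz":0,"x":0,"y":0,"z":0.08,"fingers":1},{"rx":0,"ry":0,"rz":0,"x":0,"y":0,"z":0.05,"fingers":1},{"rx":0,"ry":0,"rz":0,"x":0,"y":0,"z":0,"fingers":1}]'
```

```text
time: 9.15
ee_pos: [0.5075, 0.2084, 0.0749]
ee_rot: [0.0, 0.128, 0.992, 0.0]
ft_force: [-2.9, -3.4, 12.1]
grip_width: 0.0497
gripper_force: 96.5
```

Seated: contact came at the expected height. Now I unscrew the cap.

```bash
python3 -m jog '[{"rx":0,"ry":0,"rz":0,"x":0,"y":0,"z":0,"fingers":1},{"rx":0,"ry":0,"rz":0,"x":0,"y":0,"z":0,"fingers":1},{"rx":0,"ry":0,"rz":-0.2,"x":0,"y":0,"z":0,"fingers":1},{"rx":0,"ry":0,"rz":-0.2,"x":0,"y":0,"z":0,"fingers":1},{"rx":0,"ry":0,"rz":-0.2,"x":0,"y":0,"z":0,"fingers":1},{"rx":0,"ry":0,"rz":-0.2,"x":0,"y":0,"z":0,"fingers":1},{"rx":0,"ry":0,"rz":-0.2,"x":0,"y":0,"z":0,"fingers":1},{"rx":0,"ry":0,"rz":-0.2,"x":0,"y":0,"z":0,"fingers":1}]' 115
python3 -c "
from h import *
st();print(r.state()['moment'])"
```

```text
time: 9.95
ee_pos: [0.5078, 0.2084, 0.0752]
ee_rot: [0.001, -0.173, 0.985, -0.0]
ft_force: [-2.4, -3.0, 9.7]
grip_width: 0.0491
gripper_force: 117.3
9.95 [0.5078 0.2084 0.0752] tool x [-0.94  -0.341 -0.001] z [ 0.001  0.    -1.   ] F [-2.4 -3.   9.7] w 0.04911846702050917 g 117.34076134423816 j7 [-0.54  0.49  0.11  1.93 -0.08  0.73  1.54]
[-0.62143591  0.52242783 -0.05868099]
```

```bash
python3 -m jog '[{"rx":0,"ry":0,"rz":-0.2,"x":0,"y":0,"z":0,"fingers":1},{"rx":0,"ry":0,"rz":-0.2,"x":0,"y":0,"z":0,"fingers":1},{"rx":0,"ry":0,"rz":-0.2,"x":0,"y":0,"z":0,"fingers":1},{"rx":0,"ry":0,"rz":-0.2,"x":0,"y":0,"z":0,"fingers":1},{"rx":0,"ry":0,"rz":-0.06,"x":0,"y":0,"z":0,"fingers":1},{"rx":0,"ry":0,"rz":0,"x":0,"y":0,"z":0,"fingers":1}]' 
python3 -c "
from h import *
st();print(r.state()['moment']);save('wrist','w7.png',(100,60,400,285),2.6)"
```

```text
time: 10.55
ee_pos: [0.5079, 0.2082, 0.0752]
ee_rot: [0.001, -0.378, 0.926, -0.0]
ft_force: [-2.1, -4.7, 11.3]
grip_width: 0.049
gripper_force: 117.7
10.55 [0.5079 0.2082 0.0752] tool x [-0.715 -0.699 -0.001] z [ 0.001  0.    -1.   ] F [-2.1 -4.7 11.3] w 0.04897181656803666 g 117.66400893235954 j7 [-0.45  0.49  0.01  1.93 -0.01  0.73  1.91]
[-0.82758143  0.47198861 -0.02148933]
```

View pics/w7.png

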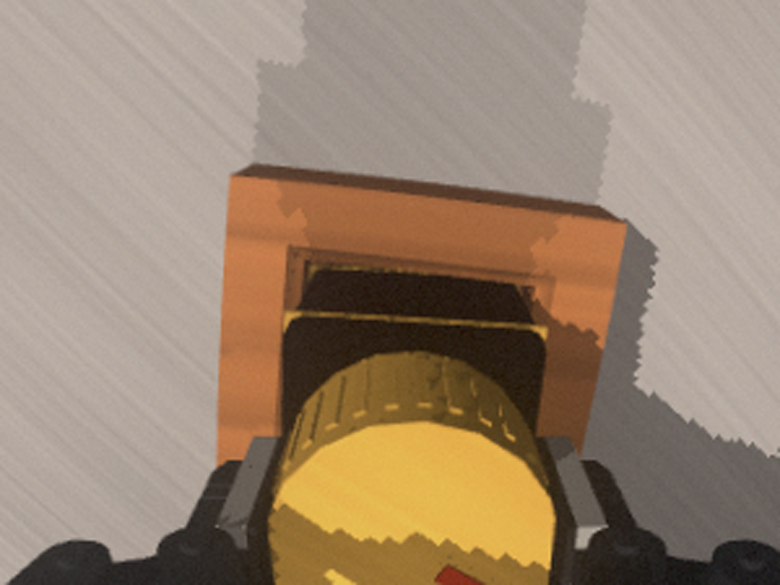

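The tin is in the pocket, turned only within its play; the bar has kept its place in the grip, so the cap turned about 1.0 rad. Now I lift it gently.

```bash
python3 -m jog '[{"rx":0,"ry":0,"rz":0,"x":0,"y":0,"z":-0.05,"fingers":1},{"rx":0,"ry":0,"rz":0,"x":0,"y":0,"z":-0.05,"fingers":1},{"rx":0,"ry":0,"rz":0,"x":0,"y":0,"z":-0.05,"fingers":1},{"rx":0,"ry":0,"rz":0,"x":0,"y":0,"z":-0.05,"fingers":1},{"rx":0,"ry":0,"rz":0,"x":0,"y":0,"z":0,"fingers":1}]'
python3 -c "
from h import *
st();print(r.state()['moment'])"
```

```text
time: 11.1
ee_pos: [0.5071, 0.2086, 0.0805]
ee_rot: [0.0, -0.377, 0.926, -0.0]
ft_force: [0.4, -2.8, -0.5]
grip_width: 0.0492
gripper_force: 118.7
11.1 [0.5071 0.2086 0.0805] tool x [-0.715 -0.699 -0.   ] z [ 0. -0. -1.] F [ 0.4 -2.8 -0.5] w 0.049227228783840414 g 118.6532998148175 j7 [-0.46  0.48  0.01  1.92 -0.01  0.74  1.9 ]
[-0.59132356 -0.09725451 -0.0017933 ]
```

The wrist load is −0.5 N against about −4 N with the tin, so the cap is free.

```bash
python3 -m jog '[{"rx":0,"ry":0,"rz":0,"x":0,"y":0,"z":-0.1,"fingers":1},{"rx":0,"ry":0,"rz":0,"x":0,"y":0,"z":-0.2,"fingers":1},{"rx":0,"ry":0,"rz":0,"x":0,"y":0,"z":-0.2,"fingers":1},{"rx":0,"ry":0,"rz":0,"x":0,"y":0,"z":-0.2,"fingers":1},{"rx":0,"ry":0,"rz":0,"x":0,"y":0,"z":-0.3,"fingers":1},{"rx":0,"ry":0,"rz":0,"x":0,"y":0,"z":-0.3,"fingers":1},{"rx":0,"ry":0,"rz":0,"x":0,"y":0,"z":-0.2,"fingers":1},{"rx":0,"ry":0,"rz":0,"x":0,"y":0,"z":0,"fingers":1},{"rx":0,"ry":0,"rz":0,"x":0,"y":0,"z":0,"fingers":1}]'
python3 -c "
from h import *
st();save('wrist','w8.png',(100,60,400,285),2.6);save('scene','s8.png',(280,180,380,260),6)"
```

```text
time: 12.0
ee_pos: [0.507, 0.2086, 0.1254]
ee_rot: [0.0, -0.377, 0.926, -0.0]
ft_force: [-0.6, 0.6, -0.6]
grip_width: 0.0493
gripper_force: 118.6
12.0 [0.507  0.2086 0.1254] tool x [-0.715 -0.699 -0.   ] z [ 0. -0. -1.] F [-0.6  0.6 -0.6] w 0.049284226088365815 g 118.60806818116657 j7 [-0.46  0.41  0.01  1.9  -0.01  0.83  1.9 ]
```

View pics/w8.png

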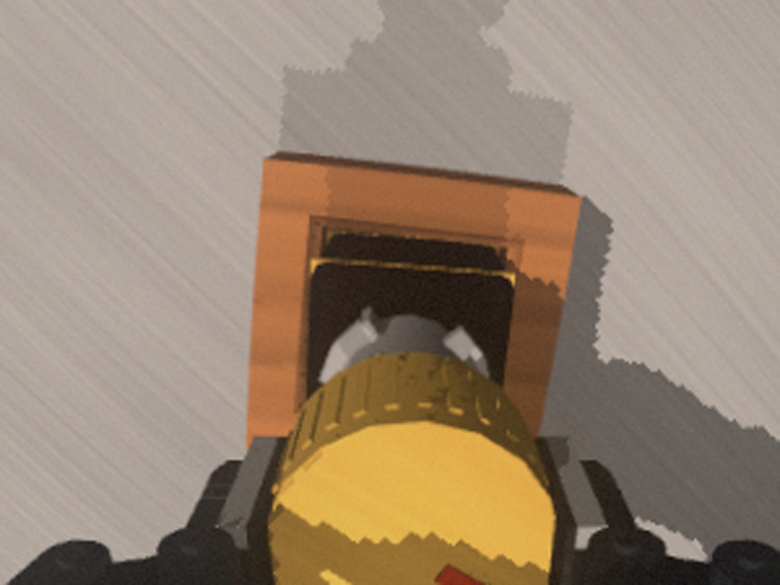

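View pics/s8.png

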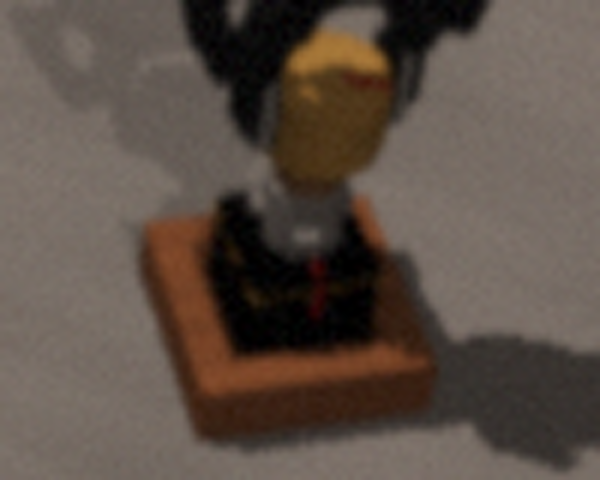

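The tin sits in the pocket. The cap is level in the fingers, about 50 mm above where it was, so its rim is about 22 mm clear of the grey neck. I'm handing it in.

```bash
python3 -c "
from plant import r
print(r.job_done())"
```

```text
the job is handed in; nothing more can be done
None
```

The job is handed in: the tin is seated in the brace block, and the cap is unscrewed, lifted off and held level about 2 cm above the mouth at 12 s on the clock; no verdict was returned.

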